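# Close a serving board's loose end strip in the quick clamp

## Task

The end strip of the small serving board has worked loose. Lay the board on the deck of the quick clamp between the two jaws and let go of it; do not push the strip shut by hand, but squeeze the clamp's sprung trigger gently, as often as needed, to walk the jaw onto the board until it presses the strip fully home with no gap, and force it no harder once it is shut. Then press the release tab gently so that the jaw springs all the way back open, and leave the mended board lying in the clamp and the other things on the worktop where they are.

Things in the scene. Friction and masses are not known exactly. Their poses are not given: they have to be found in the camera images.
- clamp: Black quick clamp on a fixed wooden base 335 x 90 x 12 mm. Origin on the worktop, base spans x -137 to +197 mm. x runs along the bar towards the moving jaw, z up. Along x: release tab, grip, trigger (on a housing, top z 54 mm), fixed jaw (face at x 22 mm), then deck rails 42 mm wide overall, top z 48 mm, moving jaw (face at x 172 mm when open). Jaws 52 mm wide, tops at z 79 mm.
- fixed_face (a point): Foot of the fixed jaw's clamping face: mid width, at deck height (z 48 mm). Axes as the clamp's.
- moving_face (a point): Foot of the moving jaw's clamping face, mid width, at deck height. The face is a thick rubber pad, 46 mm wide, that gives 1 mm per 7 N, at most 4.5 mm. The jaw moves with joint jaw towards the fixed jaw.
- grip_pad (a point): Rear face (away from the jaws) of the fixed upright grip, mid width, 98 mm above the worktop. The grip is 14 mm thick along clamp x, 28 mm wide, its top 118 mm above the worktop.
- trigger_pad (a point): Front face (towards the jaws) of the trigger, mid width, 98 mm above the worktop. An upright lever 12 mm thick, 26 mm wide, top 118 mm above the worktop, hinged 38 mm above the worktop about clamp y; squeezing moves it towards the grip. At rest its front is 48 mm from the grip's rear face, fully squeezed 35 mm at this height.
- tab_top (a point): Middle of the top of the release tab, a black plate 24 x 26 mm on the housing's tail, 68 mm above the worktop, pressed straight down. Travel 6 mm against a spring, 3 N at first, about 8 N at the bottom (up to 15 N under load); it stops there hard. It lets go from about 5 mm; hold it half a second. Over 40 N breaks it.
- jaw (a joint): How far the moving jaw has walked in, m: 0 fully open, at most 0.048; starts at 0 or 0.008. Holding notches are 9 mm apart: a full squeeze walks it one notch, a part squeeze falls back to the last notch passed. A spring of about 3 N returns it to 0 when the release tab is pressed with the trigger at rest. The pad touches the closed board at 0.038; the strip is shut at about 0.039.
- trigger (a joint): Angle of the trigger, rad: 0 at rest, 0.22 fully squeezed (stop). Sprung; let it come back to rest before the next squeeze. About 100 mm above the worktop it needs 5 to 12 N with the jaws empty, about 15 N to push the end strip; each N beyond adds about 1.2 N at the jaw. 20 N on the trigger is enough, over 30 N may bruise the board.
- tab (a joint): How far the release tab is pressed, m: 0 to 0.006.
- board: The small wooden serving board, lying flat. Its main piece is 90 x 56 x 26 mm (its own x, y, z), 0.15 kg; origin at the centre of the main piece's underside, x towards the end strip. Take it across its 56 mm width by the main piece. It may lie either way round in the clamp, lengthwise.
- end_strip (a joint): Gap between the main piece and its end strip, m: 0 home, 6 to 10 mm at the start. The strip is a wooden bar 22 x 56 x 26 mm beyond the board's +x end (x 45 mm) on two dowels, held by 7 N of friction; whole length closed 112 mm.

How it is judged:
On the way, in this order (a step that is already met when the one before it is completed fails the run):
1. the board lies on the deck between the jaws, let go, its end strip still standing off by more than 4 mm (x of board in the frame of clamp between 0.055 and 0.135 m and y of board in the frame of clamp between -0.014 and 0.014 m and z of board in the frame of clamp between 0.043 and 0.055 m and angle between board's own z axis and vertical below 0.1 rad and angle between the x axis of board and the x axis of clamp, either way round below 0.15 rad and contact force between the fingers and board below 0.1 N and value of joint end_strip above 0.004 m and linear speed of board below 0.01 m/s), for 0.2 s.
2. the moving jaw presses the board (over 4 N) with the end strip home to 1.5 mm (x of board in the frame of clamp between 0.055 and 0.135 m and y of board in the frame of clamp between -0.014 and 0.014 m and z of board in the frame of clamp between 0.043 and 0.055 m and angle between board's own z axis and vertical below 0.1 rad and angle between the x axis of board and the x axis of clamp, either way round below 0.15 rad and value of joint end_strip below 0.0015 m and contact force between jaw and board above 4 N and value of joint jaw above 0.034 m), for 0.1 s.
3. the release tab has let the jaw spring back open (within 3 mm) (value of joint jaw below 0.003 m), for 0.1 s.
At the end, for the whole second after the job is handed in: The board lies flat, lengthwise and at rest on the deck between the jaws (within 14 mm of the clamp's middle line, 0.15 rad), its end strip home to 1.5 mm; the moving jaw is fully open again (within 3 mm) and trigger and tab are back at rest (x of board in the frame of clamp between 0.055 and 0.135 m and y of board in the frame of clamp between -0.014 and 0.014 m and z of board in the frame of clamp between 0.043 and 0.055 m and angle between board's own z axis and vertical below 0.1 rad and angle between the x axis of board and the x axis of clamp, either way round below 0.15 rad and value of joint end_strip below 0.0015 m and value of joint jaw below 0.003 m and value of joint trigger below 0.03 rad and value of joint tab below 0.001 m and linear speed of board below 0.01 m/s); the robot touches nothing.
It fails at once if the board was squeezed with more than 35 N (contact force between jaw and board above 35 N).
It fails at once if the release tab was pressed with more than 40 N (contact force between the fingers and tab above 40 N).
It fails at once if the end strip was pushed home by hand (value of joint end_strip below 0.004 m and contact force between the fingers and end_strip above 5 N).
It fails at once if a bystander was moved more than 4 cm (distance of any of salt_shaker, tin_fish, garlic, jar_honey, coffee_tin, wooden_spoon from where it was at the start of the episode above 0.04 m).
It also fails if it takes over 72 s, if anything falls off the work surface, if the arm or the gripper's body presses on something with over 40 N, if the wrist force passes 120 N, or if a joint passes its speed limit or range.

## Robot

A 6-joint arm with a two-finger parallel gripper is mounted at the origin on a cart in front of the work surface, level with it; the furniture and walls round the work are solid. World frame = base frame: x ahead of the robot, y to its left, z up, the work surface at z = 0. Lengths are in m, angles in rad, forces in N, time in s.
With the tool pointing down it reaches from about 0.4 to 0.825 m from the base axis. Payload 7 kg.
Tool frame: the origin (TCP) lies between the finger pads; the fingertips stand 22 mm ahead of it and the grasp point (between the pads) lies 3 mm ahead of it; z points along the fingers, y is the line along which they close (so a half turn about z gives the same grasp; the last joint's range is limited). The gripper opens to 85 mm and grips with 20 to 120 N. Pads are 22 mm wide; open, the fingers measure 114 mm over their backs; the gripper's body (76 mm by 85 mm) begins 54 mm behind the grasp point. The pads swing forward as they close: fully open they stand 13 mm farther back than shut.
Start: joints at [-0.909, 0.359, 0.012, 0, -1.224, -0.288], TCP at [0.246, -0.628, 0.253] pointing down, gripper open.
Joint ranges: [-3.07, 3.07], [-1.43, 2.12], [-1.02, 1.25], [-3.03, 1.67], [-3.05, -0], [-3.03, 3.03]. Speed limits (rad/s): [2.39, 2.39, 3.01, 3.14, 3.14, 3.14].

## Interface

Orientations are given as a unit quaternion [w, x, y, z].
In Python, from plant import manip, viewer gives the robot as it stands.
- The arm moves only by the tool jog_arm, never from a script. Its argument "steps" is a list of rows, each a list of 7 numbers: the shift along the tool's x, y, z in units of 40 mm (1.0 is 40 mm), then the turn, a rotation vector about the tool's x, y, z in rad, then the gripper command: -1 is shut, 1 is fully open, values between are in proportion. In form: [[dx, dy, dz, wx, wy, wz, gripper], ...]. A call has 1 to 8 rows; each row shifts and turns the commanded pose from where the row before left it, along the tool's axes as they then stand; what a row does not reach is not made up. A row lasts 1/10 s, in which the tool goes at most 50 mm and 8.59 degrees, less where a joint would pass 70% of its speed; a pose out of reach is approached as far as the arm can. A call is refused whole if a number of a shift passes 1 or a number of a turn 0.15, either way. A call with a gripper value outside its range is refused whole. The fingers move at their own pace and stop on an object; "newtons" is the grip in N (left out, the last holds). Time passes only in rows, so rows that do not move let the fingers close. It gives the time, the measured TCP pose, the force, the opening and the grip force at its end, in the units of the state.
- manip.observe(): the state, without advancing time (a new reading comes with each control period).
- viewer.grab_frame(name): name is "scene" or "top" or "wrist"; returns a dict with "img" (384x512x3 uint8, red, green, blue), "intrinsics" (3x3 intrinsics, pixels), "rvec" (rotation vector, rad) and "tvec" (3), from world to camera coordinates, as OpenCV has them. Camera axes: x right, y down, z forward; pixel columns grow to the right and rows downward; lengths in m; the calibration is good to about 2 mm. The wrist camera is an equidistant fisheye: a pixel r from the principal point sees the ray r / f radians off the axis. A picture is of the moment at which its call begins. There is no depth.
- manip.job_done(): hands the job in; it is judged then, once.
The state is a dict: "clock": time; "joint_pos": joint angles; "joint_vel": joint speeds; "tau": joint torques, N m; "tool_pos": TCP position; "tool_rot": TCP orientation; "wrist_force": force on the tool from outside, world axes, zero at the start; "wrist_torque": the same for the moment, N m; "grip_width": finger opening in m; "grasp_force": force on a finger pad.
Only numpy, scipy, OpenCV 4.12 (cv2) and the standard library are available. Lean on these libraries where they do the work, as an engineer would, in place of code of your own. Each camera call takes 0.05 s, during which the arm holds its last target. There are 200 camera calls.

## Working session

There is one attempt and no reset: what is moved stays moved. The work goes in short steps, Python scripts to look and compute and a tool call to move; the robot and the scene stay as the last step left them, time stands still between calls to the robot, and variables do not carry over. Pictures are saved under pics/ and viewed, at most 10 in all, crops included, and the job is handed in when it is done.

Besides the shell and the picture viewer there is one more tool, called after ">>>" as name([rows], argument=value, ...), one row to a line, values as JSON. jog_arm: Moves the arm, as the interface text tells. Its arguments: {"type":"object","properties":{"steps":{"type":"array"},"newtons":{"type":"number"}},"required":["steps"]}

```bash
mkdir -p pics; cat > h.py <<'E'
import numpy as np, cv2
from plant import manip, viewer
def grab(n,f=None):
    d=viewer.grab_frame(n)
    if f: cv2.imwrite('pics/'+f,d['img'][:,:,::-1])
    return d
def ray(d,u,v,fish=False):
    K=np.array(d['intrinsics']);R=cv2.Rodrigues(np.array(d['rvec'],float))[0];t=np.array(d['tvec'],float).ravel()
    x=(u-K[0,2])/K[0,0];y=(v-K[1,2])/K[1,1]
    if fish:
        r=np.hypot(x,y); c=np.array([np.sin(r)*x/max(r,1e-9),np.sin(r)*y/max(r,1e-9),np.cos(r)])
    else: c=np.array([x,y,1.])
    return -R.T@t, R.T@c
def onz(d,u,v,z,fish=False):
    o,r=ray(d,u,v,fish); return o+r*(z-o[2])/r[2]
E
python3 - <<'E'
from h import *
a=grab('top'); b=grab('scene')
import pickle; pickle.dump((a,b),open('f.pkl','wb'))
im=np.hstack([a['img'],b['img']])[:,:,::-1]
cv2.imwrite('pics/top.png',cv2.resize(a['img'][:,:,::-1],(800,600)));cv2.imwrite('pics/scene.png',cv2.resize(b['img'][:,:,::-1],(800,600)))
for d in(a,b): print(d['intrinsics'],ray(d,256,192))
print(manip.observe())
E
```

```text
[[361.19879537   0.         257.56677901]
 [  0.         361.19879537 191.4701809 ]
 [  0.           0.           1.        ]] (array([0.45116373, 0.03873353, 0.91554031]), array([ 0.12985763, -0.01301896, -0.99145775]))
[[351.33074909   0.         257.43522027]
 [  0.         351.33074909 185.38868183]
 [  0.           0.           1.        ]] (array([ 0.13628478, -0.59581159,  0.49549221]), array([ 0.48219344,  0.71407597, -0.50789349]))
{'clock': 0.1, 'joint_pos': array([-9.08903031e-01,  3.59336442e-01,  1.11587723e-02, -2.50647453e-04,
       -1.22409731e+00, -2.88118028e-01]), 'joint_vel': array([ 0.00151549, -0.00040032,  0.00375737,  0.00092967,  0.00010493,
       -0.00164427]), 'tau': array([ 3.06116108e-04, -5.84763050e+01,  2.94108903e+01,  6.95455894e+00,
       -3.21672363e-03,  2.45301209e-06]), 'tool_pos': array([ 0.24629893, -0.62804748,  0.25245769]), 'tool_rot': array([-2.33336198e-04, -1.85759648e-01,  9.82594928e-01,  7.11366786e-04]), 'wrist_force': array([-0.73550258, -0.13448458, -0.05687987]), 'wrist_torque': array([ 0.02032792,  0.00599875, -0.00021504]), 'grasp_force': 0.0, 'grip_width': 0.08583817646028091}
```

View pics/top.png

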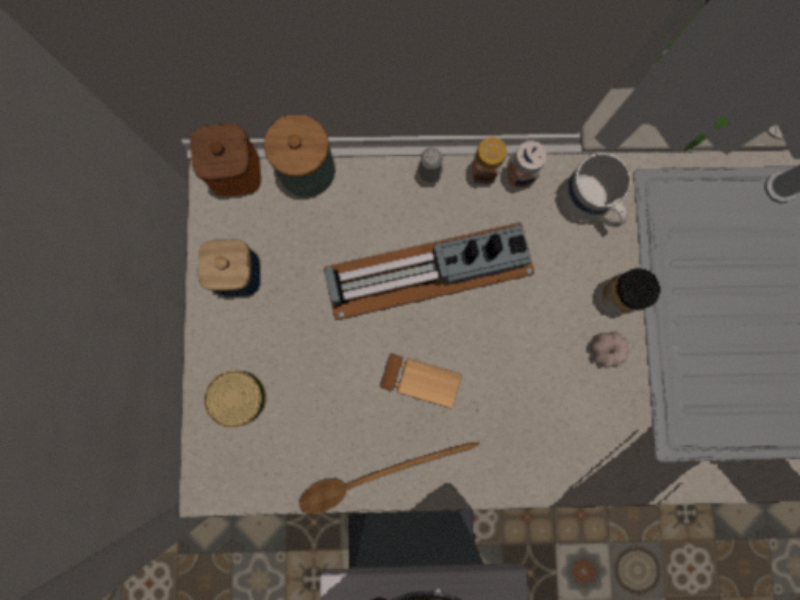

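View pics/scene.png

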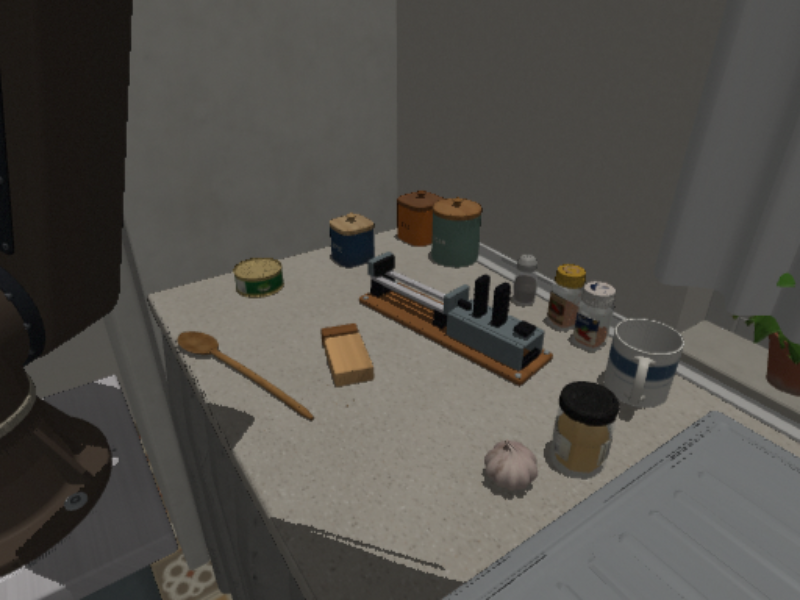

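The top view (800x600) shows the board's main piece at about (430,383) with its strip at (392,372). The clamp base corners are at about (325,268), (520,225), (533,270) and (338,317); the moving jaw is on the left, and trigger, grip and tab are at about (470,253), (493,248) and (517,244). The scene view agrees with this.

```bash
python3 - <<'E'
from h import *
import pickle; a,b=pickle.load(open('f.pkl','rb'))
im=a['img']; hsv=cv2.cvtColor(im,cv2.COLOR_RGB2HSV)
for n,(u,v) in dict(main=(430,383),strip=(390,373),base=(430,305),base2=(380,257),table=(450,450)).items():
    print(n,hsv[int(v*.64),int(u*.64)])
def rect(lo,hi,box,z,n):
    m=cv2.inRange(hsv,lo,hi); k=np.zeros_like(m); x0,y0,x1,y1=[int(c*.64) for c in box]; k[y0:y1,x0:x1]=m[y0:y1,x0:x1]
    ys,xs=np.nonzero(k); r=cv2.minAreaRect(np.c_[xs,ys].astype(np.float32)); 
    P=np.array([onz(a,*p,z)[:2] for p in cv2.boxPoints(r)])
    c=P.mean(0); e1=P[1]-P[0];e2=P[2]-P[1]
    print(n,len(xs),c.round(4),[(np.linalg.norm(e).round(4),np.degrees(np.arctan2(e[1],e[0])).round(1)) for e in(e1,e2)])
rect((5,90,120),(25,255,255),(398,350,470,415),.026,'main')
rect((0,90,30),(25,255,255),(375,345,404,398),.026,'strip')
rect((0,90,30),(20,255,255),(315,215,545,330),.012,'base')
for n,p,z in(('tab',(517,244),.068),('grip',(494,242),.118),('trig',(471,248),.118),('mj',(333,284),.079)): print(n,onz(a,p[0]*.64,p[1]*.64,z))
E
```

```text
main [ 15 121 168]
strip [ 12 161 106]
base [ 17  38 140]
base2 [ 13 166 112]
table [ 14 144  99]
main 838 [ 0.4372 -0.013 ] [(np.float64(0.0551), np.float64(-17.7)), (np.float64(0.0953), np.float64(-107.6))]
strip 223 [0.4524 0.043 ] [(np.float64(0.0319), np.float64(-91.2)), (np.float64(0.0581), np.float64(178.7))]
base 1542 [ 0.6181 -0.0214] [(np.float64(0.3358), np.float64(-77.8)), (np.float64(0.0896), np.float64(-170.1))]
tab [ 0.64548582 -0.1543736   0.068     ]
grip [ 0.63760348 -0.1097082   0.118     ]
trig [ 0.62935902 -0.07599364  0.118     ]
mj [0.58691908 0.12758203 0.079     ]
```

```bash
cat >> h.py <<'E'
from scipy.spatial.transform import Rotation as Ro
def plan(p,yaw,g,step=.04,maxturn=.15):
    """rows from the measured pose to p, tool down, tool y at yaw (deg); rounded"""
    s=manip.observe(); q=s['tool_rot']; R=Ro.from_quat([q[1],q[2],q[3],q[0]]); x=np.array(s['tool_pos'],float); p=np.array(p,float)
    c,sn=np.cos(np.radians(yaw)),np.sin(np.radians(yaw))
    T=Ro.from_matrix(np.array([[sn,c,0],[-c,sn,0],[0,0,-1.]]))
    T=Ro.from_matrix(np.c_[np.cross([c,sn,0],[0,0,-1.]),[c,sn,0],[0,0,-1.]])
    w=(R.inv()*T).as_rotvec(); n=int(np.ceil(max(np.linalg.norm(p-x)/step,np.linalg.norm(w)/maxturn-1e-3,1)))
    print('pos',x.round(4),'dist',np.linalg.norm(p-x).round(3),'turn',w.round(3),'n',n,'F',s['wrist_force'].round(1),'w',round(s['grip_width'],4),'t',s['clock'])
    for i in range(n):
        d=R.inv().apply((p-x)/(n-i))/.04; ww=(R.inv()*T).as_rotvec()/(n-i)
        d=d.round(2);ww=ww.round(3); print([*map(float,d),*map(float,ww),g])
        x=x+R.apply(d*.04);R=R*Ro.from_rotvec(ww)
E
python3 -c "
from h import *
plan((.437,-.013,.2),163,1)"
```

```text
Traceback (most recent call last):
  File "h.py", line 21, in plan
    T=Ro.from_matrix(np.array([[sn,c,0],[-c,sn,0],[0,0,-1.]]))
  File "scipy/spatial/transform/_rotation.pyx", line 1143, in scipy.spatial.transform._rotation.Rotation.from_matrix
ValueError: Non-positive determinant (left-handed or null coordinate frame) in rotation matrix 0: [[ 0.2923717  -0.95630476  0.        ]
 [ 0.95630476  0.2923717   0.        ]
 [ 0.          0.         -1.        ]].
```

```bash
sed -i '/\[-c,sn,0\]/d' h.py; python3 -c "
from h import *
plan((.437,-.013,.2),163,1)"
```

```text
pos [ 0.2463 -0.628   0.2525] dist 0.646 turn [ 0.001  0.    -0.9  ] n 17 F [-0.7 -0.1 -0.1] w 0.0858 t 0.1
[-0.59, 0.74, 0.08, 0.0, 0.0, -0.053, 1]
[-0.63, 0.71, 0.08, 0.0, 0.0, -0.053, 1]
[-0.67, 0.67, 0.08, 0.0, 0.0, -0.053, 1]
[-0.7, 0.64, 0.08, 0.0, 0.0, -0.053, 1]
[-0.73, 0.6, 0.08, 0.0, 0.0, -0.053, 1]
[-0.76, 0.56, 0.08, 0.0, 0.0, -0.053, 1]
[-0.79, 0.52, 0.08, 0.0, 0.0, -0.053, 1]
[-0.82, 0.47, 0.08, 0.0, 0.0, -0.053, 1]
[-0.84, 0.43, 0.08, 0.0, 0.0, -0.053, 1]
[-0.87, 0.38, 0.08, 0.0, 0.0, -0.053, 1]
[-0.88, 0.34, 0.08, 0.0, 0.0, -0.053, 1]
[-0.9, 0.29, 0.07, 0.0, 0.0, -0.053, 1]
[-0.92, 0.24, 0.08, 0.0, 0.0, -0.053, 1]
[-0.93, 0.2, 0.07, 0.0, 0.0, -0.053, 1]
[-0.94, 0.15, 0.08, 0.0, 0.0, -0.053, 1]
[-0.94, 0.09, 0.07, 0.001, 0.0, -0.053, 1]
[-0.94, 0.05, 0.08, 0.0, 0.001, -0.052, 1]
```

>>> jog_arm([
  [-0.59, 0.74, 0.08, 0, 0, -0.05, 1],
  [-0.63, 0.71, 0.08, 0, 0, -0.05, 1],
  [-0.67, 0.67, 0.08, 0, 0, -0.05, 1],
  [-0.7, 0.64, 0.08, 0, 0, -0.05, 1],
  [-0.73, 0.6, 0.08, 0, 0, -0.05, 1],
  [-0.76, 0.56, 0.08, 0, 0, -0.05, 1],
  [-0.79, 0.52, 0.08, 0, 0, -0.05, 1],
  [-0.82, 0.47, 0.08, 0, 0, -0.05, 1],
])

```text
clock: 0.9
tool_pos: [0.3389, -0.3384, 0.2274]
tool_rot: [-0.0, -0.378, 0.926, 0.0]
wrist_force: [0.4, -0.2, 0.5]
grip_width: 0.0855
grasp_force: 0.0
```

>>> jog_arm([
  [-0.84, 0.43, 0.08, 0, 0, -0.06, 1],
  [-0.87, 0.38, 0.08, 0, 0, -0.06, 1],
  [-0.88, 0.34, 0.08, 0, 0, -0.06, 1],
  [-0.9, 0.29, 0.08, 0, 0, -0.06, 1],
  [-0.92, 0.24, 0.08, 0, 0, -0.06, 1],
  [-0.93, 0.2, 0.08, 0, 0, -0.06, 1],
  [-0.94, 0.15, 0.08, 0, 0, -0.06, 1],
  [-0.94, 0.09, 0.08, 0, 0, -0.05, 1],
])

```text
clock: 1.7
tool_pos: [0.4288, -0.0489, 0.202]
tool_rot: [0.0, -0.584, 0.812, 0.0]
wrist_force: [-0.2, 0.9, -0.2]
grip_width: 0.0854
grasp_force: 0.0
```

>>> jog_arm([
  [-0.94, 0.05, 0.08, 0, 0, -0.05, 1],
  [0, 0, 0, 0, 0, 0, 1],
])

```text
clock: 1.9
tool_pos: [0.4399, -0.0112, 0.1985]
tool_rot: [0.0, -0.605, 0.796, 0.0]
wrist_force: [-0.6, -0.3, -0.8]
grip_width: 0.0851
grasp_force: 0.0
```

```bash
python3 - <<'E'
from h import *
plan((.437,-.013,.2),163,1)
d=grab('wrist'); import pickle; pickle.dump(d,open('w.pkl','wb')); cv2.imwrite('pics/w1.png',cv2.resize(d['img'][:,:,::-1],(800,600)))
E
```

```text
pos [ 0.4399 -0.0112  0.1985] dist 0.004 turn [0.    0.    0.025] n 1 F [-0.6 -0.3 -0.8] w 0.0851 t 1.9
[0.06, 0.06, -0.04, 0.0, 0.0, 0.025, 1]
```

View pics/w1.png

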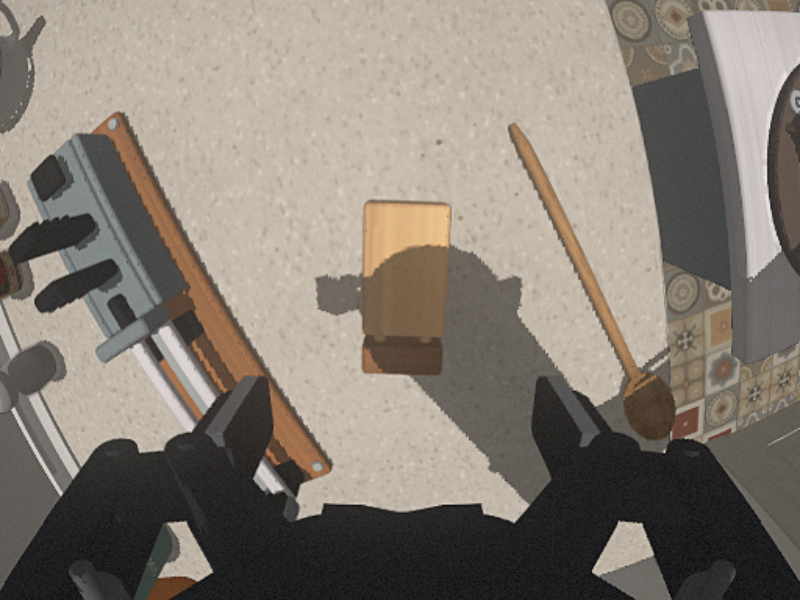

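The wrist view shows the board's main piece with top corners at about (364,201), (450,204), (443,337) and (362,335), and the strip below it ending at y≈373. The clamp runs diagonally on the left.

```bash
python3 - <<'E'
from h import *
import pickle; d=pickle.load(open('w.pkl','rb'))
f=lambda u,v,z:onz(d,u*.64,v*.64,z,True)
C=[f(u,v,.026)[:2] for u,v in((364,203),(450,206),(443,335),(362,333))]
C=np.array(C);print(C.round(4),C.mean(0).round(4),'w',np.linalg.norm(C[0]-C[1]),np.linalg.norm(C[2]-C[3]),'l',np.linalg.norm(C[0]-C[3]))
v=C[2]+C[3]-C[0]-C[1];print('yaw',np.degrees(np.arctan2(v[1],v[0])))
e=(f(361,373,.026)+f(441,373,.026))/2;print('strip end',e, np.linalg.norm(e[:2]-C.mean(0)))
B=np.array([f(u,v,.012)[:2] for u,v in((118,112),(331,466))]);print('base edge',B.round(4),np.degrees(np.arctan2(*(B[1]-B[0])[::-1])),np.linalg.norm(B[1]-B[0]))
E
```

```text
[[ 0.4499 -0.0655]
 [ 0.3981 -0.0492]
 [ 0.4238  0.0335]
 [ 0.4762  0.0174]] [ 0.437  -0.0159] w 0.05433669366202562 0.05477629109563608 l 0.08701093477108555
yaw 72.56701458264895
strip end [0.45885665 0.05327076 0.026     ] 0.07256809562752384
base edge [[ 0.6085 -0.1899]
 [ 0.5388  0.1267]] 102.4173201215028 0.32421608272967795
```

```bash
python3 -c "
from h import *
plan((.437,-.016,.026),162.5,1)"
```

```text
pos [ 0.4392 -0.0125  0.1985] dist 0.173 turn [ 0.001 -0.     0.032] n 5 F [-0.3 -1.7  0.2] w 0.0856 t 1.95
[0.02, 0.01, 0.86, 0.0, -0.0, 0.006, 1]
[0.02, 0.0, 0.86, 0.0, -0.0, 0.006, 1]
[0.02, 0.01, 0.86, 0.0, -0.0, 0.007, 1]
[0.02, 0.0, 0.87, 0.0, -0.0, 0.006, 1]
[0.02, 0.01, 0.86, 0.001, -0.0, 0.007, 1]
```

>>> jog_arm([
  [0.02, 0, 0.86, 0, 0, 0.006, 1],
  [0.02, 0.01, 0.86, 0, 0, 0.006, 1],
  [0.02, 0, 0.86, 0, 0, 0.007, 1],
  [0.02, 0.01, 0.6, 0, 0, 0.006, 1],
  [0.02, 0, 0.6, 0, 0, 0.007, 1],
  [0, 0, 0.5, 0, 0, 0, 1],
  [0, 0, 0, 0, 0, 0, 1],
], newtons=30)

```text
clock: 2.65
tool_pos: [0.4351, -0.0193, 0.0257]
tool_rot: [-0.003, -0.589, 0.808, 0.001]
wrist_force: [0.1, -1.0, -0.1]
grip_width: 0.0855
grasp_force: 0.0
```

>>> jog_arm([
  [0, 0, 0, 0, 0, 0, -0.2],
  [0, 0, 0, 0, 0, 0, -0.2],
  [0, 0, 0, 0, 0, 0, -0.2],
  [0, 0, 0, 0, 0, 0, -0.2],
  [0, 0, 0, 0, 0, 0, -0.2],
  [0, 0, 0, 0, 0, 0, -0.2],
])

```text
clock: 3.25
tool_pos: [0.4377, -0.0178, 0.0289]
tool_rot: [0.001, -0.59, 0.807, -0.0]
wrist_force: [-0.4, -1.8, 6.6]
grip_width: 0.0552
grasp_force: 32.8
```

>>> jog_arm([
  [0, 0, -0.5, 0, 0, 0, -0.2],
  [0, 0, -0.9, 0, 0, 0, -0.2],
  [0, 0, -0.9, 0, 0, 0, -0.2],
  [0, 0, -0.9, 0, 0, 0, -0.2],
  [0, 0, 0, 0, 0, 0, -0.2],
])

```text
clock: 3.75
tool_pos: [0.4399, -0.017, 0.1608]
tool_rot: [0.005, -0.59, 0.807, -0.002]
wrist_force: [0.8, 0.4, -1.5]
grip_width: 0.0553
grasp_force: 33.1
```

```bash
python3 -c "
from h import *
plan((.6084,.022,.16),192.3,-.2,.03,.1)"
```

```text
pos [ 0.4399 -0.017   0.1608] dist 0.173 turn [-0.009  0.003 -0.523] n 6 F [ 0.8  0.4 -1.5] w 0.0553 t 3.75
[-0.37, -0.62, 0.01, -0.002, 0.001, -0.087, -0.2]
[-0.31, -0.65, 0.01, -0.001, 0.001, -0.087, -0.2]
[-0.25, -0.67, 0.01, -0.002, 0.0, -0.087, -0.2]
[-0.2, -0.7, 0.01, -0.001, 0.001, -0.087, -0.2]
[-0.13, -0.71, 0.0, -0.002, 0.0, -0.087, -0.2]
[-0.08, -0.71, 0.0, -0.001, 0.001, -0.088, -0.2]
```

>>> jog_arm([
  [-0.37, -0.62, 0, 0, 0, -0.087, -0.2],
  [-0.31, -0.65, 0, 0, 0, -0.087, -0.2],
  [-0.25, -0.67, 0, 0, 0, -0.087, -0.2],
  [-0.2, -0.7, 0, 0, 0, -0.087, -0.2],
  [-0.13, -0.71, 0, 0, 0, -0.087, -0.2],
  [-0.08, -0.71, 0, 0, 0, -0.087, -0.2],
  [0, 0, 0, 0, 0, 0, -0.2],
  [0, 0, 0, 0, 0, 0, -0.2],
])

```text
clock: 4.55
tool_pos: [0.605, 0.0211, 0.1545]
tool_rot: [0.001, 0.778, -0.628, -0.001]
wrist_force: [-0.6, -0.8, -1.4]
grip_width: 0.0554
grasp_force: 33.1
```

```bash
python3 - <<'E'
from h import *
d=grab('wrist');e=grab('scene')
cv2.imwrite('pics/p2.png',np.vstack([cv2.resize(d['img'][:,:,::-1],(400,300)),cv2.resize(e['img'][100:300,200:400,::-1],(400,300))]))
plan((.6084,.022,.085),192.3,-.2,.03,.1)
E
```

```text
pos [0.6044 0.0209 0.1552] dist 0.07 turn [ 0.001  0.    -0.003] n 3 F [ 0.4  0.1 -2.3] w 0.0551 t 4.65
[-0.0, -0.04, 0.58, 0.0, 0.0, -0.001, -0.2]
[-0.0, -0.03, 0.59, 0.001, 0.0, -0.001, -0.2]
[-0.01, -0.03, 0.58, 0.0, 0.0, -0.001, -0.2]
```

View pics/p2.png

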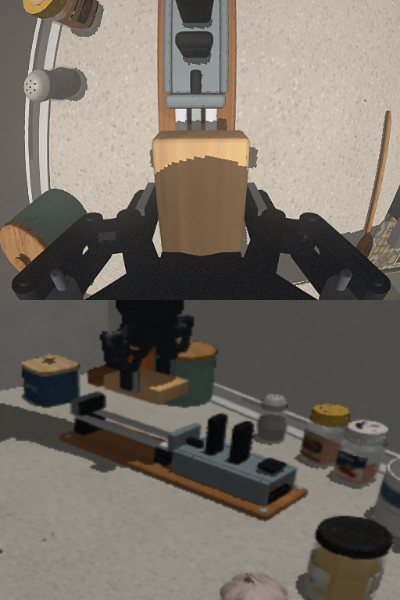

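The lower picture shows the board held level over the deck, and in the wrist view it lines up with the bar (board middle at about x=200, bar at 197). Next I lower it.

>>> jog_arm([
  [0, -0.04, 0.58, 0, 0, 0, -0.2],
  [0, -0.03, 0.58, 0, 0, 0, -0.2],
  [0, -0.03, 0.5, 0, 0, 0, -0.2],
  [0, 0, 0, 0, 0, 0, -0.2],
  [0, 0, 0, 0, 0, 0, -0.2],
])

```text
clock: 5.15
tool_pos: [0.6091, 0.0218, 0.0899]
tool_rot: [0.0, 0.778, -0.628, 0.0]
wrist_force: [0.1, -0.0, -0.8]
grip_width: 0.0555
grasp_force: 33.0
```

```bash
python3 - <<'E'
from h import *
d=grab('wrist')
plan((.6084,.022,.078),192.3,-.2,.03,.1)
# fixed-jaw top edge near board and board rear edge, along image column
f=lambda p,z:onz(d,*p,z,True)
cv2.imwrite('pics/p3.png',cv2.resize(d['img'][0:270,150:400,::-1],None,fx=2.2,fy=2.2,interpolation=2))
E
```

```text
pos [0.6097 0.022  0.0905] dist 0.013 turn [-0.001 -0.    -0.002] n 1 F [ 0.6 -0.8 -1.7] w 0.0556 t 5.2
[-0.01, 0.03, 0.31, -0.001, -0.0, -0.002, -0.2]
```

View pics/p3.png

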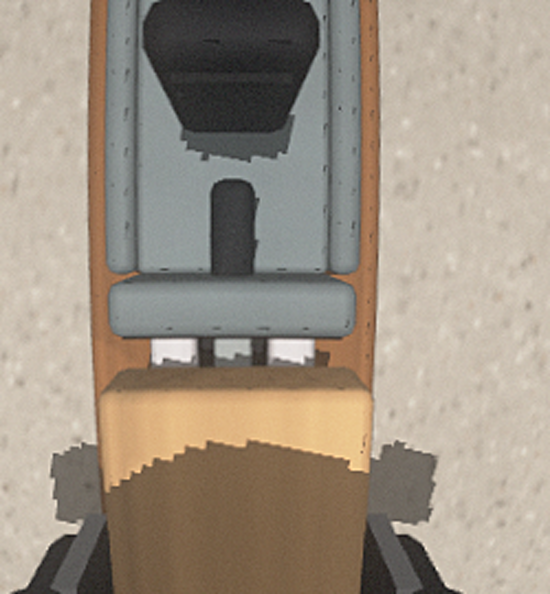

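The board sits squarely in front of the fixed jaw: its rear edge is at crop row ≈390, the jaw's edge at ≈335, and the middles agree to about 1 mm. I lower it the last 13 mm.

>>> jog_arm([
  [0, 0.03, 0.15, 0, 0, 0, -0.2],
  [0, 0, 0.12, 0, 0, 0, -0.2],
  [0, 0, 0, 0, 0, 0, -0.2],
])

```text
clock: 5.5
tool_pos: [0.6078, 0.0216, 0.0782]
tool_rot: [0.0, 0.778, -0.628, -0.0]
wrist_force: [0.2, 1.3, -1.8]
grip_width: 0.0553
grasp_force: 33.1
```

>>> jog_arm([
  [0, 0, 0.05, 0, 0, 0, -0.2],
  [0, 0, 0, 0, 0, 0, -0.2],
])

```text
clock: 5.7
tool_pos: [0.6085, 0.0217, 0.077]
tool_rot: [-0.0, 0.778, -0.628, 0.0]
wrist_force: [-0.9, -0.4, 2.7]
grip_width: 0.0551
grasp_force: 33.6
```

>>> jog_arm([
  [0, 0, 0.04, 0, 0, 0, -0.2],
  [0, 0, 0, 0, 0, 0, -0.2],
])

```text
clock: 5.9
tool_pos: [0.6085, 0.0217, 0.0769]
tool_rot: [-0.0, 0.778, -0.628, 0.0]
wrist_force: [-6.9, 0.8, 16.3]
grip_width: 0.055
grasp_force: 35.1
```

>>> jog_arm([
  [0, 0, -0.05, 0, 0, 0, -0.2],
  [0, 0, 0, 0, 0, 0, 0.9],
  [0, 0, 0, 0, 0, 0, 0.9],
  [0, 0, 0, 0, 0, 0, 0.9],
  [0, 0, 0, 0, 0, 0, 0.9],
  [0, 0, 0, 0, 0, 0, 0.9],
])

```text
clock: 6.5
tool_pos: [0.6082, 0.0217, 0.0767]
tool_rot: [0.0, 0.778, -0.628, -0.0]
wrist_force: [0.1, 0.6, -0.5]
grip_width: 0.0811
grasp_force: 0.0
```

>>> jog_arm([
  [0, 0, -0.6, 0, 0, 0, 0.9],
  [0, 0, -0.9, 0, 0, 0, 0.9],
  [0, 0, -0.9, 0, 0, 0, 0.9],
  [0, 0, -0.9, 0, 0, 0, 0.9],
  [0, 0, 0, 0, 0, 0, 0.9],
])

```text
clock: 7.0
tool_pos: [0.611, 0.0221, 0.2147]
tool_rot: [-0.003, 0.779, -0.628, 0.003]
wrist_force: [-0.6, 1.1, -0.1]
grip_width: 0.0812
grasp_force: 0.0
```

```bash
python3 - <<'E'
from h import *
import pickle
a=grab('top'); d=grab('wrist'); pickle.dump((a,d),open('g.pkl','wb'))
cv2.imwrite('pics/p4.png',cv2.resize(d['img'][:,:,::-1],(800,600)))
# target: trigger/grip, clamp x -.050, above
o=np.array([.6245,-.0507]);ux=np.array([-.213,.977]);t=o-.050*ux
print(t); plan((*t,.19),102.3,.6)
E
```

```text
[ 0.63515 -0.09955]
pos [0.6085 0.0219 0.2098] dist 0.126 turn [-1.000e-03  2.000e-03  1.569e+00] n 11 F [ 0.  -0.4 -1.5] w 0.0814 t 7.1
[0.28, -0.0, 0.04, -0.0, 0.0, 0.143, 0.6]
[0.28, -0.04, 0.05, -0.0, 0.0, 0.143, 0.6]
[0.27, -0.08, 0.04, -0.0, 0.0, 0.143, 0.6]
[0.26, -0.12, 0.05, -0.0, 0.0, 0.142, 0.6]
[0.24, -0.15, 0.04, -0.0, 0.0, 0.143, 0.6]
[0.21, -0.19, 0.05, -0.0, 0.0, 0.142, 0.6]
[0.18, -0.21, 0.04, -0.0, 0.0, 0.143, 0.6]
[0.15, -0.24, 0.05, -0.0, 0.001, 0.142, 0.6]
[0.12, -0.26, 0.04, -0.0, 0.0, 0.143, 0.6]
[0.08, -0.27, 0.05, -0.0, 0.001, 0.142, 0.6]
[0.04, -0.28, 0.04, -0.0, 0.0, 0.143, 0.6]
```

View pics/p4.png

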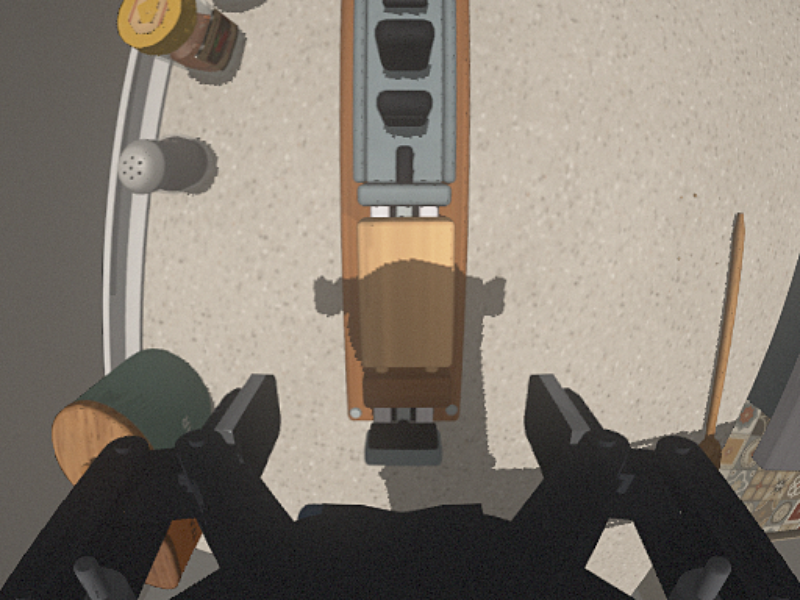

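The wrist view shows the board lying squarely on the deck, main top from (358,218) to (455,368). The strip still has a gap, and the moving jaw at (403,445) is clear of it. The trigger is at (404,108) and the grip at (404,45), so I go there next.

>>> jog_arm([
  [0.28, 0, 0.05, 0, 0, 0.143, 0.6],
  [0.28, -0.04, 0.05, 0, 0, 0.143, 0.6],
  [0.27, -0.08, 0.05, 0, 0, 0.143, 0.6],
  [0.26, -0.12, 0.05, 0, 0, 0.143, 0.6],
  [0.24, -0.15, 0.05, 0, 0, 0.143, 0.6],
  [0.21, -0.19, 0.05, 0, 0, 0.143, 0.6],
  [0.18, -0.21, 0.05, 0, 0, 0.143, 0.6],
  [0.15, -0.24, 0.05, 0, 0, 0.143, 0.6],
])

```text
clock: 7.9
tool_pos: [0.6269, -0.0669, 0.1909]
tool_rot: [-0.001, -0.312, 0.95, 0.0]
wrist_force: [0.3, -1.2, 0.7]
grip_width: 0.0683
grasp_force: 0.0
```

>>> jog_arm([
  [0.12, -0.26, 0.05, 0, 0, 0.143, 0.6],
  [0.08, -0.27, 0.05, 0, 0, 0.143, 0.6],
  [0.04, -0.28, 0.05, 0, 0, 0.143, 0.6],
  [0, 0, 0, 0, 0, 0, 0.6],
  [0, 0, 0, 0, 0, 0, 0.6],
])

```text
clock: 8.4
tool_pos: [0.6341, -0.0998, 0.1855]
tool_rot: [-0.001, -0.106, 0.994, 0.0]
wrist_force: [0.2, 0.1, 0.5]
grip_width: 0.0687
grasp_force: 0.0
```

```bash
python3 - <<'E'
from h import *
import pickle
d=grab('wrist'); pickle.dump(d,open('w2.pkl','wb'))
cv2.imwrite('pics/p5.png',cv2.resize(d['img'][:,:,::-1],(800,600)))
plan((.63515,-.09955,.19),102.3,.6);print(manip.observe()['joint_pos'])
E
```

```text
pos [ 0.6343 -0.0996  0.1859] dist 0.004 turn [ 0.    -0.002 -0.001] n 1 F [0.1 0.4 0. ] w 0.0683 t 8.45
[-0.02, -0.0, -0.1, 0.0, -0.002, -0.001, 0.6]
[ 1.47569760e-01  3.53834910e-01 -1.55045530e-01 -2.21752851e-04
 -1.06353251e+00 -1.50453120e+00]
```

View pics/p5.png

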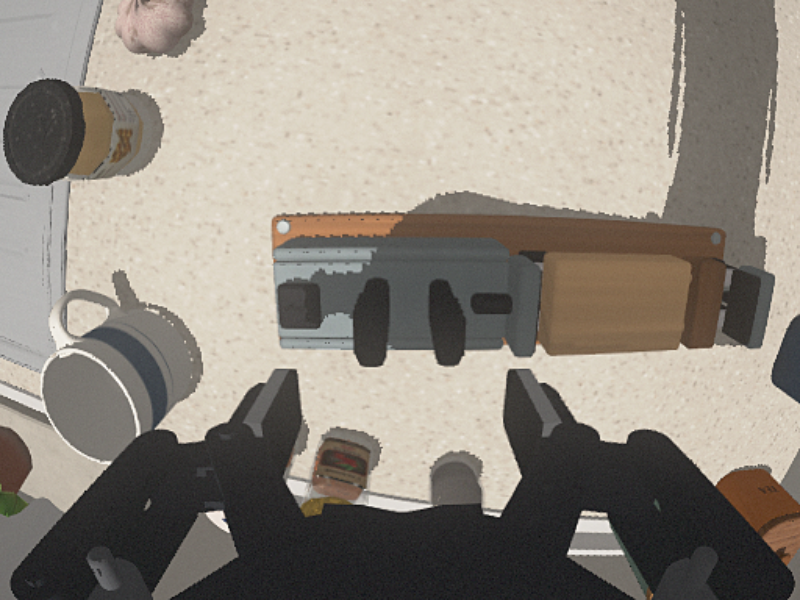

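The wrist view shows the grip top at u≈354–388 and v≈364, the trigger top at u≈434–466, and the tab top as a rectangle from (280,283) to (320,328). The board is still standing in the clamp with the strip gap visible.

```bash
python3 - <<'E'
from h import *
import pickle; d=pickle.load(open('w2.pkl','rb'))
o=np.array([.6245,-.0507]);ux=np.array([-.213,.977]);uy=np.array([-.977,-.213])
for n,u,v,z in(('gripL',354,350,.118),('gripR',388,350,.118),('grip end',370,365,.118),('trigL',435,350,.118),('trigR',466,350,.118),('tr end',450,365,.118),('tabLT',280,283,.068),('tabRB',320,328,.068),('fixed jaw face',538,355,.079),('mj face inner',724,335,.079)):
    p=onz(d,u*.64,v*.64,z,True)[:2]-o; print(n,(p@ux*1e3).round(1),(p@uy*1e3).round(1))
E
```

```text
gripL -71.0 -5.3
gripR -56.0 -5.2
grip end -64.1 -12.5
trigL -35.4 -5.3
trigR -21.6 -5.4
tr end -28.5 -12.6
tabLT -116.0 12.8
tabRB -95.1 -12.9
fixed jaw face 24.7 -25.2
mj face inner 153.1 -16.8
```

```bash
python3 -c "
from h import *
plan((.6357,-.102,.104),102.3,.88,.03)"
```

```text
pos [ 0.6343 -0.0996  0.1859] dist 0.082 turn [ 0.    -0.002 -0.001] n 3 F [0.1 0.4 0. ] w 0.0683 t 8.45
[-0.01, -0.02, 0.68, 0.0, -0.001, -0.0, 0.88]
[-0.01, -0.02, 0.68, 0.0, -0.0, -0.0, 0.88]
[-0.0, -0.03, 0.69, 0.0, -0.001, -0.001, 0.88]
```

>>> jog_arm([
  [-0.01, -0.07, 0, 0, 0, 0, 0.88],
  [-0.01, 0, 0, 0, 0, 0, 0.88],
  [0, 0, 0, 0, 0, 0, 0.88],
  [0, 0, 0.5, 0, 0, 0, 0.88],
  [0, 0, 0.5, 0, 0, 0, 0.88],
  [0, 0, 0.5, 0, 0, 0, 0.88],
  [0, 0, 0.5, 0, 0, 0, 0.88],
  [0, 0, 0, 0, 0, 0, 0.88],
], newtons=20)

```text
clock: 9.25
tool_pos: [0.6343, -0.1022, 0.1041]
tool_rot: [-0.002, -0.105, 0.994, 0.0]
wrist_force: [-0.7, 0.4, -0.1]
grip_width: 0.0803
grasp_force: 0.0
```

>>> jog_arm([
  [0, 0, 0, 0, 0, 0, 0.5],
  [0, 0, 0, 0, 0, 0, 0.3],
  [0, 0, 0, 0, 0, 0, 0.2],
  [0, 0, 0, 0, 0, 0, 0.2],
  [0, 0, 0, 0, 0, 0, 0.2],
])

```text
clock: 9.75
tool_pos: [0.6369, -0.101, 0.1089]
tool_rot: [0.001, -0.105, 0.994, 0.001]
wrist_force: [-2.2, 6.4, 3.6]
grip_width: 0.0514
grasp_force: 3.5
```

>>> jog_arm([
  [0, 0, 0, 0, 0, 0, 0.1],
  [0, 0, 0, 0, 0, 0, 0],
  [0, 0, 0, 0, 0, 0, 0],
  [0, 0, 0, 0, 0, 0, 0],
])

```text
clock: 10.15
tool_pos: [0.6371, -0.1008, 0.1095]
tool_rot: [0.002, -0.106, 0.994, 0.001]
wrist_force: [-2.5, 8.1, 8.5]
grip_width: 0.0426
grasp_force: 4.5
```

>>> jog_arm([
  [0, 0, 0, 0, 0, 0, -0.1],
  [0, 0, 0, 0, 0, 0, -0.2],
  [0, 0, 0, 0, 0, 0, -0.2],
  [0, 0, 0, 0, 0, 0, -0.2],
])

```text
clock: 10.55
tool_pos: [0.6375, -0.1023, 0.1101]
tool_rot: [0.002, -0.106, 0.994, -0.0]
wrist_force: [-2.3, 0.2, 9.4]
grip_width: 0.0358
grasp_force: 19.6
```

>>> jog_arm([
  [0, 0, 0, 0, 0, 0, -0.3],
  [0, 0, 0, 0, 0, 0, -0.3],
  [0, 0, 0, 0, 0, 0, -0.3],
])

```text
clock: 10.85
tool_pos: [0.6376, -0.1023, 0.1101]
tool_rot: [0.002, -0.106, 0.994, -0.0]
wrist_force: [-2.7, -0.1, 8.6]
grip_width: 0.0359
grasp_force: 19.6
```

>>> jog_arm([
  [0, 0, 0, 0, 0, 0, 0.1],
  [0, 0, 0, 0, 0, 0, 0.4],
  [0, 0, 0, 0, 0, 0, 0.5],
  [0, 0, 0, 0, 0, 0, 0.5],
  [0, 0, 0, 0, 0, 0, 0.5],
])

```text
clock: 11.35
tool_pos: [0.6361, -0.1023, 0.1068]
tool_rot: [-0.0, -0.105, 0.994, 0.0]
wrist_force: [-0.1, -0.0, 0.4]
grip_width: 0.0638
grasp_force: 0.0
```

```bash
python3 - <<'E'
from h import *
plan((.6357,-.102,.104),102.3,.5,.03)
a=grab('scene');b=grab('wrist')
cv2.imwrite('pics/p6.png',np.vstack([cv2.resize(a['img'][110:260,200:400,::-1],(400,300)),cv2.resize(b['img'][100:300,256:512,::-1],(400,300))]))
E
```

```text
pos [ 0.6361 -0.1023  0.1068] dist 0.003 turn [ 0.    -0.    -0.004] n 1 F [-0.1 -0.   0.4] w 0.0638 t 11.35
[0.01, 0.01, 0.07, 0.0, -0.0, -0.004, 0.5]
```

View pics/p6.png

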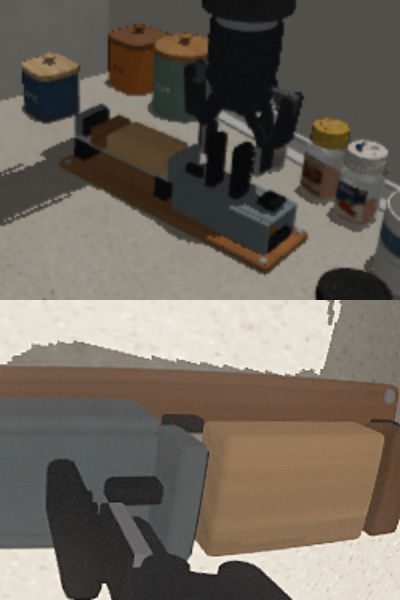

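The jaw is still clear of the board, and the fingers straddle the grip and trigger properly. I carry on squeezing.

>>> jog_arm([
  [0, 0, 0.04, 0, 0, 0, 0.7],
  [0, 0, 0, 0, 0, 0, 0.7],
  [0, 0, 0, 0, 0, 0, 0.7],
  [0, 0, 0, 0, 0, 0, 0.3],
  [0, 0, 0, 0, 0, 0, 0.1],
  [0, 0, 0, 0, 0, 0, -0.1],
  [0, 0, 0, 0, 0, 0, -0.25],
  [0, 0, 0, 0, 0, 0, -0.3],
])

```text
clock: 12.25
tool_pos: [0.6368, -0.1022, 0.1071]
tool_rot: [0.001, -0.105, 0.994, -0.0]
wrist_force: [-1.8, 1.1, 10.3]
grip_width: 0.036
grasp_force: 19.9
```

>>> jog_arm([
  [0, 0, 0, 0, 0, 0, -0.3],
  [0, 0, 0, 0, 0, 0, -0.3],
])

```text
clock: 12.45
tool_pos: [0.6368, -0.1022, 0.107]
tool_rot: [0.001, -0.105, 0.994, -0.0]
wrist_force: [-2.2, 0.6, 10.5]
grip_width: 0.0363
grasp_force: 19.9
```

>>> jog_arm([
  [0, 0, 0, 0, 0, 0, 0.3],
  [0, 0, 0, 0, 0, 0, 0.7],
  [0, 0, 0, 0, 0, 0, 0.7],
  [0, 0, 0, 0, 0, 0, 0.7],
  [0, 0, 0, 0, 0, 0, 0.7],
])

```text
clock: 12.95
tool_pos: [0.636, -0.1024, 0.105]
tool_rot: [-0.0, -0.105, 0.994, -0.0]
wrist_force: [-1.2, 0.4, 0.3]
grip_width: 0.0726
grasp_force: 0.0
```

```bash
python3 - <<'E'
from h import *
plan((.6357,-.102,.104),102.3,.5,.03)
a=grab('scene');b=grab('top')
cv2.imwrite('pics/p7.png',np.vstack([cv2.resize(a['img'][130:230,220:320,::-1],(400,400)),cv2.resize(b['img'][140:210,200:300,::-1],(400,190))]))
E
```

```text
pos [ 0.636  -0.1024  0.105 ] dist 0.001 turn [ 0.    -0.    -0.004] n 1 F [-1.2  0.4  0.3] w 0.0726 t 12.95
[0.01, 0.01, 0.03, 0.0, -0.0, -0.004, 0.5]
```

View pics/p7.png

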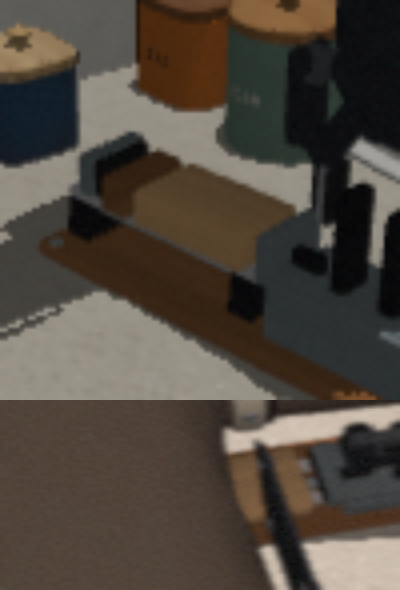

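After two squeezes the jaw is just at the strip, and the board is still lying straight. I continue with the third squeeze.

>>> jog_arm([
  [0, 0, 0, 0, 0, 0, 0.3],
  [0, 0, 0, 0, 0, 0, 0.1],
  [0, 0, 0, 0, 0, 0, -0.1],
  [0, 0, 0, 0, 0, 0, -0.25],
  [0, 0, 0, 0, 0, 0, -0.3],
  [0, 0, 0, 0, 0, 0, -0.3],
  [0, 0, 0, 0, 0, 0, -0.3],
])

```text
clock: 13.75
tool_pos: [0.6368, -0.1022, 0.107]
tool_rot: [0.001, -0.105, 0.994, -0.0]
wrist_force: [-2.7, 2.1, 9.6]
grip_width: 0.0362
grasp_force: 19.8
```

>>> jog_arm([
  [0, 0, 0, 0, 0, 0, 0.3],
  [0, 0, 0, 0, 0, 0, 0.7],
  [0, 0, 0, 0, 0, 0, 0.7],
  [0, 0, 0, 0, 0, 0, 0.7],
  [0, 0, 0, 0, 0, 0, 0.7],
])

```text
clock: 14.25
tool_pos: [0.636, -0.1024, 0.1051]
tool_rot: [-0.0, -0.105, 0.994, -0.0]
wrist_force: [0.1, -0.7, -0.0]
grip_width: 0.0727
grasp_force: 0.0
```

>>> jog_arm([
  [0, 0, 0, 0, 0, 0, 0.3],
  [0, 0, 0, 0, 0, 0, 0.1],
  [0, 0, 0, 0, 0, 0, -0.1],
  [0, 0, 0, 0, 0, 0, -0.25],
  [0, 0, 0, 0, 0, 0, -0.3],
  [0, 0, 0, 0, 0, 0, -0.3],
  [0, 0, 0, 0, 0, 0, -0.3],
  [0, 0, 0, 0, 0, 0, -0.3],
])

```text
clock: 15.05
tool_pos: [0.6367, -0.1022, 0.107]
tool_rot: [0.001, -0.105, 0.994, -0.0]
wrist_force: [-2.1, 2.1, 9.4]
grip_width: 0.0362
grasp_force: 19.3
```

```bash
python3 - <<'E'
from h import *
plan((.6357,-.102,.104),102.3,.5,.03)
a=grab('scene')
cv2.imwrite('pics/p8.png',cv2.resize(a['img'][130:230,220:320,::-1],(600,600),interpolation=2))
E
```

```text
pos [ 0.6367 -0.1022  0.107 ] dist 0.003 turn [-0.     0.002 -0.004] n 1 F [-2.1  2.1  9.4] w 0.0362 t 15.05
[0.02, 0.01, 0.07, -0.0, 0.002, -0.004, 0.5]
```

View pics/p8.png

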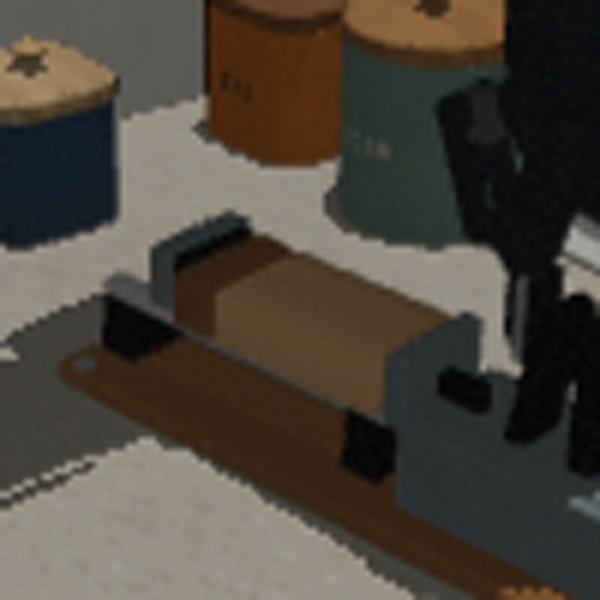

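The jaw has brought the board against the fixed jaw and the strip looks almost shut, with the jaw near 36 mm. I release and squeeze once more, expecting it to stall part way.

>>> jog_arm([
  [0, 0, 0, 0, 0, 0, 0.3],
  [0, 0, 0, 0, 0, 0, 0.7],
  [0, 0, 0, 0, 0, 0, 0.7],
  [0, 0, 0, 0, 0, 0, 0.7],
  [0, 0, 0, 0, 0, 0, 0.7],
  [0, 0, 0, 0, 0, 0, 0.3],
  [0, 0, 0, 0, 0, 0, 0.1],
  [0, 0, 0, 0, 0, 0, 0],
])

```text
clock: 15.9
tool_pos: [0.6359, -0.0994, 0.1066]
tool_rot: [0.001, -0.105, 0.994, 0.002]
wrist_force: [-6.8, 16.0, 12.3]
grip_width: 0.0429
grasp_force: 9.4
```

>>> jog_arm([
  [0, 0, 0, 0, 0, 0, -0.1],
  [0, 0, 0, 0, 0, 0, -0.2],
  [0, 0, 0, 0, 0, 0, -0.2],
  [0, 0, 0, 0, 0, 0, -0.2],
])

```text
clock: 16.3
tool_pos: [0.6361, -0.1001, 0.1069]
tool_rot: [0.001, -0.105, 0.994, 0.001]
wrist_force: [-6.4, 12.0, 14.6]
grip_width: 0.0406
grasp_force: 19.4
```

>>> jog_arm([
  [0, 0, 0, 0, 0, 0, -0.3],
  [0, 0, 0, 0, 0, 0, -0.3],
  [0, 0, 0, 0, 0, 0, -0.3],
  [0, 0, 0, 0, 0, 0, -0.3],
])

```text
clock: 16.7
tool_pos: [0.6361, -0.1001, 0.1069]
tool_rot: [0.001, -0.105, 0.994, 0.001]
wrist_force: [-6.7, 11.9, 13.8]
grip_width: 0.0405
grasp_force: 19.9
```

>>> jog_arm([
  [0, 0, 0, 0, 0, 0, 0.2],
  [0, 0, 0, 0, 0, 0, 0.7],
  [0, 0, 0, 0, 0, 0, 0.7],
  [0, 0, 0, 0, 0, 0, 0.85],
  [0, 0, -0.7, 0, 0, 0, 0.85],
  [0, 0, -0.7, 0, 0, 0, 0.85],
  [0, 0, -0.7, 0, 0, 0, 0.85],
  [0, 0, 0, 0, 0, 0, 0.85],
])

```text
clock: 17.5
tool_pos: [0.6384, -0.1028, 0.1938]
tool_rot: [0.003, -0.105, 0.994, -0.001]
wrist_force: [-0.1, 0.5, -0.1]
grip_width: 0.0791
grasp_force: 0.0
```

```bash
python3 - <<'E'
from h import *
import pickle
o=np.array([.6245,-.0507]);ux=np.array([-.213,.977]);uy=np.array([-.977,-.213])
d0=pickle.load(open('w2.pkl','rb')); d=grab('wrist')
for e in(d0,d):
    K=np.array(e['intrinsics']);R=cv2.Rodrigues(np.array(e['rvec'],float))[0];t=np.array(e['tvec'],float).ravel()
    s=[]
    for X in np.arange(.015,.170,.0015):   # board top plane, mean over y -10..10 mm
        v=[]
        for Y in np.linspace(-.01,.01,5):
            p=R@np.r_[o+X*ux+Y*uy,.074]+t; th=np.arctan2(np.hypot(p[0],p[1]),p[2]); q=th*p[:2]/np.hypot(*p[:2])
            v.append(cv2.remap(e['img'],np.float32([[K[0,0]*q[0]+K[0,2]]]),np.float32([[K[1,1]*q[1]+K[1,2]]]),1)[0,0])
        v=np.mean(v,0); s.append(f'{X*1e3:.0f}:{v[0]:.0f}/{v[2]:.0f}')
    print(' '.join(s))
plan((*(o-.108*ux),.14),102.3,-1,.03)
E
```

```text
15:83/84 16:85/86 18:84/86 20:84/84 21:84/85 23:83/83 24:79/67 26:111/68 27:110/70 29:111/69 30:112/70 32:120/73 33:126/77 35:128/77 36:130/79 38:130/79 39:130/78 41:130/79 42:131/79 44:130/79 45:131/79 47:129/78 48:130/79 50:130/78 51:131/78 53:130/78 54:131/79 56:131/79 57:131/79 59:131/79 60:131/79 62:132/79 63:131/80 65:131/78 66:131/79 68:130/79 69:132/79 71:131/79 72:131/79 74:131/78 75:131/79 77:132/78 78:131/79 80:130/78 81:131/79 83:132/79 84:132/79 86:132/79 87:131/78 89:131/79 90:131/78 92:132/79 93:131/78 95:131/79 96:131/78 98:130/78 99:132/80 101:130/78 102:129/77 104:131/79 105:130/77 107:131/79 108:131/78 110:131/79 111:130/79 113:131/79 114:130/78 116:132/79 117:131/79 119:133/80 120:122/74 122:83/49 123:82/50 125:81/50 126:79/48 128:81/50 129:90/52 131:95/55 132:92/53 134:93/54 135:93/54 137:92/52 138:93/52 140:93/54 141:90/52 143:89/53 144:87/51 146:89/52 147:89/51 149:86/60 150:79/73 152:79/73 153:83/77 155:55/48 156:52/44 158:53/44 159:53/45 161:53/46 162:54/48 164:55/48 165:53/46 167:53/45 168:53/46 170:52/46
15:83/83 16:83/84 18:85/85 20:84/84 21:83/84 23:78/79
[... 543 characters left out ...]
105:129/78 107:129/78 108:129/77 110:130/79 111:119/72 113:80/49 114:89/52 116:94/55 117:93/54 119:90/52 120:91/53 122:92/54 123:93/55 125:92/55 126:90/53 128:89/54 129:88/53 131:88/52 132:90/55 134:67/49 135:52/46 137:53/44 138:53/46 140:52/45 141:52/44 143:55/47 144:55/48 146:54/46 147:72/70 149:84/83 150:84/83 152:85/85 153:84/84 155:84/82 156:85/85 158:85/85 159:83/82 161:97/91 162:119/106 164:118/107 165:115/104 167:113/100 168:113/98 170:114/99
pos [ 0.6372 -0.1026  0.1915] dist 0.075 turn [-0.001  0.004 -0.004] n 3 F [ 0.5 -1.2 -0.1] w 0.0791 t 17.55
[0.01, -0.45, 0.43, -0.0, 0.001, -0.001, -1]
[0.01, -0.46, 0.43, -0.0, 0.001, -0.002, -1]
[0.01, -0.45, 0.43, -0.001, 0.002, -0.001, -1]
```

The strip is home: the 8 mm gap is gone and the strip now spans 112–134 mm against the main piece. Next I press the tab with shut fingers, turned 90° so that the linkage stays clear of the grip.

```bash
python3 -c "
from h import *
o=np.array([.6245,-.0507]);ux=np.array([-.213,.977])
plan((*(o-.107*ux),.19),192.3,-1,.03)"
```

```text
pos [ 0.6372 -0.1026  0.1915] dist 0.054 turn [-0.004  0.003 -1.575] n 11 F [ 0.5 -1.2 -0.1] w 0.0791 t 17.55
[0.0, -0.12, 0.0, -0.0, 0.0, -0.143, -1]
[0.02, -0.12, 0.0, -0.0, 0.0, -0.143, -1]
[0.04, -0.12, 0.0, -0.0, 0.0, -0.143, -1]
[0.05, -0.11, 0.0, -0.0, 0.0, -0.143, -1]
[0.07, -0.1, 0.01, -0.001, 0.0, -0.143, -1]
[0.08, -0.09, 0.0, -0.001, 0.0, -0.143, -1]
[0.09, -0.08, 0.01, -0.0, 0.0, -0.143, -1]
[0.11, -0.06, 0.0, -0.001, 0.0, -0.143, -1]
[0.11, -0.05, 0.01, -0.001, 0.001, -0.144, -1]
[0.12, -0.03, 0.0, -0.0, 0.0, -0.143, -1]
[0.12, -0.01, 0.01, -0.0, 0.001, -0.144, -1]
```

>>> jog_arm([
  [0, -0.12, 0, 0, 0, -0.143, -1],
  [0.02, -0.12, 0, 0, 0, -0.143, -1],
  [0.04, -0.12, 0, 0, 0, -0.143, -1],
  [0.05, -0.11, 0, 0, 0, -0.143, -1],
  [0.07, -0.1, 0, 0, 0, -0.143, -1],
  [0.08, -0.09, 0, 0, 0, -0.143, -1],
  [0.09, -0.08, 0, 0, 0, -0.143, -1],
  [0.11, -0.06, 0, 0, 0, -0.143, -1],
])

```text
clock: 18.35
tool_pos: [0.6429, -0.1411, 0.1879]
tool_rot: [-0.001, -0.629, 0.777, 0.001]
wrist_force: [-0.1, 0.3, -1.1]
grip_width: -0.0
grasp_force: 0.0
```

>>> jog_arm([
  [0.11, -0.05, 0, 0, 0, -0.143, -1],
  [0.12, -0.03, 0, 0, 0, -0.143, -1],
  [0.12, -0.01, 0, 0, 0, -0.143, -1],
  [0, 0, 0, 0, 0, 0, -1],
  [0, 0, 0, 0, 0, 0, -1],
])

```text
clock: 18.85
tool_pos: [0.6456, -0.1552, 0.1883]
tool_rot: [0.0, 0.777, -0.63, -0.001]
wrist_force: [0.0, 0.2, -0.3]
grip_width: 0.0
grasp_force: 0.0
```

```bash
python3 -c "
from h import *
o=np.array([.6245,-.0507]);ux=np.array([-.213,.977])
plan((*(o-.107*ux),.096),192.3,-1,.03)"
```

```text
pos [ 0.6456 -0.1552  0.1883] dist 0.092 turn [ 0.001  0.    -0.007] n 4 F [ 0.   0.2 -0.3] w 0.0 t 18.85
[0.0, -0.01, 0.58, 0.0, 0.0, -0.002, -1]
[0.0, -0.01, 0.58, 0.0, 0.0, -0.002, -1]
[0.01, -0.01, 0.57, 0.001, 0.0, -0.001, -1]
[0.0, -0.01, 0.58, 0.0, 0.0, -0.002, -1]
```

>>> jog_arm([
  [0, -0.01, 0.58, 0, 0, 0, -1],
  [0, -0.01, 0.58, 0, 0, 0, -1],
  [0, -0.01, 0.5, 0, 0, 0, -1],
  [0, 0, 0.4, 0, 0, 0, -1],
  [0, 0, 0.2, 0, 0, 0, -1],
  [0, 0, 0, 0, 0, 0, -1],
  [0, 0, 0, 0, 0, 0, -1],
])

```text
clock: 19.55
tool_pos: [0.6476, -0.1548, 0.0995]
tool_rot: [-0.0, 0.778, -0.628, 0.0]
wrist_force: [0.5, -0.0, 0.8]
grip_width: -0.0004
grasp_force: 0.0
```

>>> jog_arm([
  [0, 0, 0.08, 0, 0, 0, -1],
  [0, 0, 0.06, 0, 0, 0, -1],
  [0, 0, 0, 0, 0, 0, -1],
  [0, 0, 0, 0, 0, 0, -1],
])

```text
clock: 19.95
tool_pos: [0.6473, -0.1548, 0.0935]
tool_rot: [-0.0, 0.778, -0.628, 0.0]
wrist_force: [0.5, 0.6, -0.8]
grip_width: -0.0001
grasp_force: 0.0
```

>>> jog_arm([
  [0, 0, 0.08, 0, 0, 0, -1],
  [0, 0, 0.06, 0, 0, 0, -1],
  [0, 0, 0, 0, 0, 0, -1],
  [0, 0, 0, 0, 0, 0, -1],
])

```text
clock: 20.35
tool_pos: [0.6476, -0.1548, 0.0882]
tool_rot: [-0.0, 0.778, -0.628, 0.0]
wrist_force: [-0.3, 0.2, 5.7]
grip_width: -0.0001
grasp_force: 2.6
```

>>> jog_arm([
  [0, 0, 0.05, 0, 0, 0, -1],
  [0, 0, 0.03, 0, 0, 0, -1],
  [0, 0, 0, 0, 0, 0, -1],
  [0, 0, 0, 0, 0, 0, -1],
])

```text
clock: 20.75
tool_pos: [0.6476, -0.1548, 0.0851]
tool_rot: [-0.0, 0.778, -0.628, 0.0]
wrist_force: [-0.5, 0.8, 6.2]
grip_width: -0.0001
grasp_force: 2.5
```

Contact is as expected and the tab is about 5 mm down. I press slightly further and hold.

>>> jog_arm([
  [0, 0, 0.04, 0, 0, 0, -1],
  [0, 0, 0, 0, 0, 0, -1],
  [0, 0, 0, 0, 0, 0, -1],
])

```text
clock: 21.05
tool_pos: [0.6476, -0.1548, 0.0841]
tool_rot: [-0.0, 0.778, -0.628, 0.001]
wrist_force: [-1.6, 0.9, 9.8]
grip_width: 0.0
grasp_force: 4.4
```

>>> jog_arm([
  [0, 0, 0.02, 0, 0, 0, -1],
  [0, 0, 0, 0, 0, 0, -1],
  [0, 0, 0, 0, 0, 0, -1],
  [0, 0, 0, 0, 0, 0, -1],
  [0, 0, 0, 0, 0, 0, -1],
  [0, 0, 0, 0, 0, 0, -1],
  [0, 0, 0, 0, 0, 0, -1],
])

```text
clock: 21.75
tool_pos: [0.6477, -0.1548, 0.084]
tool_rot: [-0.0, 0.778, -0.628, 0.001]
wrist_force: [-5.0, 1.9, 13.7]
grip_width: -0.0
grasp_force: 7.3
```

Hard stop reached at about 14 N. I lift off and check the jaw by number.

>>> jog_arm([
  [0, 0, -0.3, 0, 0, 0, -1],
  [0, 0, -0.8, 0, 0, 0, -1],
  [0, 0, -0.8, 0, 0, 0, -1],
  [0, 0, -0.8, 0, 0, 0, -1],
  [0, 0, 0, 0, 0, 0, -1],
  [0, 0, 0, 0, 0, 0, -1],
])

```text
clock: 22.35
tool_pos: [0.6473, -0.1547, 0.1909]
tool_rot: [-0.001, 0.778, -0.628, 0.0]
wrist_force: [0.1, 0.0, -0.3]
grip_width: 0.0001
grasp_force: 0.0
```

```bash
cat > scan.py <<'E'
from h import *
o=np.array([.6245,-.0507]);ux=np.array([-.213,.977]);uy=np.array([-.977,-.213])
import pickle
def scan(e,z,X0,X1,fish,ys):
    K=np.array(e['intrinsics']);R=cv2.Rodrigues(np.array(e['rvec'],float))[0];t=np.array(e['tvec'],float).ravel();s=[]
    for X in np.arange(X0,X1,.002):
        v=[]
        for Y in ys:
            p=R@np.r_[o+X*ux+Y*uy,z]+t; r=np.hypot(p[0],p[1]); q=np.arctan2(r,p[2])*p[:2]/r if fish else p[:2]/p[2]
            v.append(cv2.remap(e['img'],np.float32([[K[0,0]*q[0]+K[0,2]]]),np.float32([[K[1,1]*q[1]+K[1,2]]]),1)[0,0])
        v=np.mean(v,0); s.append(f'{X*1e3:.0f}:{v[0]:.0f}/{v[2]:.0f}')
    print(' '.join(s))
a0,_=pickle.load(open('f.pkl','rb'))
b0=pickle.load(open('f.pkl','rb'))[1]
b=grab('scene')
ys=np.linspace(-.01,.01,5)
print('start, jaw top');scan(b0,.079,.11,.2,False,ys)
print('now');scan(b,.079,.11,.2,False,ys)
print('board top now');scan(b,.074,.09,.15,False,ys)
print({k:manip.observe()[k] for k in('clock','tool_pos','wrist_force')})
E
python3 scan.py
```

```text
start, jaw top
110:135/119 112:134/119 114:134/119 116:134/119 118:134/118 120:134/119 122:135/119 124:135/120 126:135/120 128:135/120 130:135/120 132:135/120 134:135/119 136:135/120 138:135/120 140:131/115 142:122/108 144:114/101 146:100/89 148:92/83 150:81/72 152:69/62 154:61/55 156:48/44 158:41/38 160:27/25 162:17/16 164:12/12 166:8/9 168:10/9 170:12/11 172:15/15 174:18/19 176:23/24 178:32/34 180:50/55 182:69/77 184:81/90 186:86/95 188:88/98 190:92/99 192:94/98 194:94/94 196:94/91 198:91/88 200:79/78
now
110:53/21 112:51/19 114:49/18 116:49/17 118:49/17 120:48/17 122:48/17 124:49/19 126:60/32 128:87/64 130:116/97 132:135/118 134:142/126 136:145/128 138:145/129 140:140/124 142:132/116 144:123/109 146:108/96 148:99/88 150:86/77 152:74/66 154:65/58 156:51/46 158:44/40 160:29/26 162:18/17 164:13/12 166:9/9 168:9/9 170:10/10 172:10/9 174:10/10 176:14/14 178:21/23 180:29/33 182:37/42 184:41/46 186:42/47 188:43/48 190:51/54 192:64/65 194:79/77 196:93/89 198:96/92 200:86/85
board top now
90:78/40 92:78/40 94:79/41 96:79/40 98:78/40 100:78/40 102:79/40 104:79/40 106:79/40 108:79/41 110:79/40 112:73/36 114:64/29 116:55/22 118:51/20 120:50/19 122:49/18 124:49/18 126:48/18 128:48/17 130:48/18 132:55/27 134:77/52 136:103/83 138:126/109 140:139/123 142:142/127 144:139/123 146:126/112 148:110/97
{'clock': 22.4, 'tool_pos': array([ 0.64672053, -0.1546653 ,  0.18972084]), 'wrist_force': array([ 0.26226466, -0.28646196, -0.92119517])}
```

```bash
python3 -c "
from h import *
print(manip.job_done())"
```

```text
the job is handed in; nothing more can be done
None
```

I mended the board and handed the job in: the clamp pressed the strip home and the jaw sprang back open after release. By my camera measurements the gap is closed, the board lies in the clamp and the arm is clear; the hand-in call returned no verdict.

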